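# Set a spring tapper on its hair-trigger catch

### The job

Make the spring tapper ready for the next test: draw its sprung striker arm back by the black post until its pin clicks past the hook of the catch, without driving it hard into the buffer, ease it forward until the hook carries it and let go without the arm snapping forward or being forced against the hook. Then swing the safety gate fully across in front of the drawn arm, leave everything like that with the arm still hooked, and do not disturb the spool, the wooden case or the mouse.

Things in the scene. Friction and masses are not known exactly. Their poses are not given: they have to be found in the camera images.
- pivot (a point): centre of the striker arm's vertical axis, 75 mm above the table. The tapper: a fixed aluminium base plate 270 x 280 x 12 mm carrying all mechanisms. Site axes are the plate's: with the arm at 0 it points along this point's +y and the steel anvil that it strikes (top at 44 mm) stands on its +x side.
- post (a point): on the centre line of the upright black round post (16 mm diameter, 44 to 100 mm above the table) on the striker arm, 105 mm from the pivot axis, 75 mm above the table; moves with the arm. The arm is a flat steel bar 14 mm wide, 150 mm long, top at 44 mm; an 8 mm pin hangs from its end, 140 mm from the axis. Catch, hook and buffer all stay below 44 mm.
- striker (a joint): angle of the striker arm, rad: 0 = against the anvil, grows anticlockwise from above as it is drawn back. A spring pulls it to 0: 3.3 N at the post at 0, rising 6.7 N per rad (a tight grip can hide 1 to 3 N of this, taken as twist). The catch holds it at an angle that varies from 0.84 to 1.06. Once it is eased forward on to the hook, the pull at the post falls to nothing.
- catch_zone (a point): fixed point of the base plate, 30 mm above the table: where the pin hangs with the arm at 0.95 rad. The catch is clamped by hand on a curved slot round the pivot, so its true place lies up to 15 mm either side of this point along the pin's path, and is not measured. It is a small steel lever with a hook on the side away from the pivot; 2 N sideways on it sets it off.
- buffer_zone (a point): fixed point of the base plate 3 mm behind catch_zone along the pin's path; the buffer, a rubber-faced spring stop, shifts with the catch and stands 3 mm (at the pin) behind the hooked position. It pushes with 1 N, then 2.5 N more per mm at the pin, 6 mm of travel. Pressing it with over 8 N is too hard; so is pushing the pin on the hook with over 16 N (the spring gives 7 N).
- ramp_zone (a point): fixed point of the base plate 12 mm ahead of catch_zone along the pin's path. About 12 mm (at the pin) before the hooked position the pin meets the hook's ramp and pushes the hook aside: within 4 mm the pull at the post swells by 3 to 7 N, sinks over the next 8 mm, and drops back for good just as the hook snaps in behind the pin.
- gate_knob (a point): on the centre line of the upright black round knob (14 mm diameter, 28 to 70 mm above the table) on the safety gate, 55 mm above the table, 50 mm from the gate's axis; moves with the gate. The gate is a flat steel bar 75 mm long, 12 mm wide, top at 28 mm.
- gate_pivot (a point): centre of the safety gate's vertical axis, fixed on the base plate, 55 mm above the table.
- gate (a joint): angle of the safety gate, rad: 0 = swung away from the arm's path, grows clockwise from above, 1.57 (end stop) = fully across, pointing at the striker's axis, in the way of the arm's pin. Starts between 0 and 0.3; light friction (0.8 N at the knob); stays where it is left. It can close only once the arm is drawn back beyond it.
- spool_mid (a point): centre of a copper wire spool lying flat, 72 mm diameter, 32 mm high; a bystander
- wood_case_mid (a point): centre of a wooden instrument case 130 x 90 x 55 mm; a bystander
- mouse_mid (a point): centre of a black computer mouse, 100 x 58 x 34 mm; a bystander

How it is judged:
By the outcome, as a careful person would: the job done as asked, in the order asked, and still so for the second after the job is handed in, with the robot touching nothing.
It also fails if it takes over 70 s, if anything falls off the work surface, if the arm or the gripper's body presses on something with over 40 N, if the wrist force passes 120 N, or if a joint passes its speed limit or range.

### The arm

A 6-joint arm with a two-finger parallel gripper is mounted at the origin on the work surface. World frame = base frame: x ahead of the robot, y to its left, z up, the work surface at z = 0. Lengths are in m, angles in rad, forces in N, time in s.
With the tool pointing down it reaches from about 0.4 to 0.825 m from the base axis. Payload 7 kg.
Tool frame: the origin (TCP) lies midway between the tips of the shut fingers; the grasp point (between the pads) lies 19 mm behind it (arm.hold_point_z is the distance from the TCP to the grasp point, in m); z points along the fingers, x is the direction in which the jaws open and shut, and the axes are right-handed (so a half turn about z gives the same grasp; the last joint's range is limited). The gripper opens to 88 mm and grips with 3 to 60 N. Pads are 19 mm wide; open, the fingers measure 130 mm over their backs; the gripper's body (78 mm by 193 mm) begins 47 mm behind the grasp point.
Start: joints at [1.51, 0.359, 0.012, 0, -1.224, -0.288], TCP at [0.231, 0.634, 0.227] pointing down, gripper open.
Joint ranges: [-3.07, 3.07], [-1.43, 2.12], [-1.02, 1.25], [-3.03, 1.67], [-3.05, -0], [-3.03, 3.03]. Speed limits (rad/s): [2.39, 2.39, 3.01, 3.14, 3.14, 3.14].

### API

Orientations are given as [roll, pitch, yaw] about the fixed x, y, z axes, in that order (R = Rz(yaw) Ry(pitch) Rx(roll)).
In Python, from station import readout, viewer, job, arm gives the robot as it stands.
- The arm moves only by the tool apply_moves, never from a script. Its argument "deltas" is text: rows parted by semicolons, each of 4 numbers parted by spaces: the shift along the tool's x, y, z in cm, then the turn about the tool's z in rad. A call has 1 to 10 rows; each row shifts and turns the commanded pose from where the row before left it, along the tool's axes as they then stand; what a row does not reach is not made up. A row lasts 1/8 s, in which the tool goes at most 62.5 mm and 10.7 degrees, less where a joint would pass 70% of its speed; a pose out of reach is approached as far as the arm can. A call is refused whole if a number of a shift passes 6.25 or a number of a turn 0.188, either way. A call with a gripper value outside its range is refused whole. "gripper" is the closure, from -1 (fully open) to 1 (shut), so that 0 is half open, set as the call begins (left out, the last holds). The fingers move at their own pace and stop on an object; "squeeze" is the grip in N (left out, the last holds). Time passes only in rows, so rows that do not move let the fingers close. It gives the time, the measured TCP pose, the force and the opening at its end, in the units of the state.
- readout.get_state(): the state, without advancing time (a new reading comes with each control period).
- viewer.grab_frame(name): name is "scene" or "side" or "wrist"; returns a dict with "image" (480x640x3 uint8, red, green, blue), "camera_matrix" (3x3 intrinsics, pixels), "k1" (the pictures are not rectified: a ray, as slopes to the right and down, at radius r is drawn at 1 + k1 r^2 times it, then the intrinsics apply), "cam_to_world" (4x4, takes a point from camera to world coordinates). Camera axes: x right, y up, looking along -z (the intrinsics and any distortion apply to the point x, -y, -z); pixel columns grow to the right and rows downward; lengths in m; the calibration is good to about 2 mm. A picture is of the moment at which its call begins. There is no depth.
- job.job_done(): hands the job in, once; it reports no verdict.
Trained networks look in the newest picture that a camera, given by its name, has taken for a name from the list of things; names that differ only in an ending like _2 or _b are one class to them, and where a whole thing is asked for, a point or a joint stands for the part that bears it (a point fixed in the world has none). Each returns a list of dicts, best first, with "conf" (0 to 1); they miss things now and then, are a little off and sometimes report something else, mostly with a low value. They report only what shows in the picture. A call takes as long as a camera call.
- viewer.silhouettes(camera, query): "region" (480x640 bool, what is visible of it) and "extent" ([left, top, width, height] in pixels, round what is visible of it).
The state is a dict: "t": time; "q": joint angles; "qd": joint speeds; "joint_efforts": joint torques, N m; "eef_pos": TCP position; "ee_rot": TCP orientation; "force": force on the tool from outside, world axes, zero at the start; "moment": the same for the moment, N m; "width": finger opening in m.
Only numpy, scipy, OpenCV 4.12 (cv2) and the standard library are available. Lean on these libraries where they do the work, as an engineer would, in place of code of your own. Each camera call takes 0.05 s, during which the arm holds its last target.

## Working session

There is one attempt and no reset: what is moved stays moved. The work goes in short steps, Python scripts to look and compute and a tool call to move; the robot and the scene stay as the last step left them, time stands still between calls to the robot, and variables do not carry over. Pictures are saved under pics/ and viewed, and the job is handed in when it is done.

Besides the shell and the picture viewer there is one more tool, called after "Call:" as a command line: name --argument value ..., lists and objects as JSON in quotes. apply_moves: Moves the arm, as the interface text tells. Its arguments: {"type":"object","properties":{"deltas":{"type":"string"},"gripper":{"type":"number"},"squeeze":{"type":"number"}},"required":["deltas"]}

```bash
ls; mkdir -p pics; cat > h.py <<'E'
import numpy as np, cv2
from station import readout, viewer, job, arm
def grab(n,fn=None):
    f=viewer.grab_frame(n)
    if fn: cv2.imwrite('pics/'+fn,cv2.cvtColor(f['image'],cv2.COLOR_RGB2BGR))
    return f
def ray(f,u,v):
    K=np.array(f['camera_matrix']);T=np.array(f['cam_to_world'])
    d=np.array([(u-K[0,2])/K[0,0],(v-K[1,2])/K[1,1]]);s=d.copy()
    for _ in range(30): s=d/(1+f['k1']*(s@s))
    r=T[:3,:3]@np.array([s[0],-s[1],-1]); return T[:3,3],r
def atz(f,u,v,z):
    o,r=ray(f,u,v); return o+r*(z-o[2])/r[2]
def proj(f,p):
    K=np.array(f['camera_matrix']);T=np.array(f['cam_to_world'])
    c=T[:3,:3].T@(np.array(p)-T[:3,3]); s=np.array([c[0],-c[1]])/-c[2]
    s=s*(1+f['k1']*(s@s)); return np.array([K[0,0]*s[0]+K[0,2],K[1,1]*s[1]+K[1,2]])
E
python3 - <<'E'
from h import *
for n in ['scene','side','wrist']:
    f=grab(n,n+'0.png'); T=np.array(f['cam_to_world']); print(n,T[:3,3].round(3),(-T[:3,2]).round(2),f['k1'])
    for q in ['pivot','post','striker','gate','gate_knob','spool_mid','wood_case_mid','mouse_mid']:
        print(n,q,[(round(d['conf'],2),d['extent']) for d in viewer.silhouettes(n,q)][:2])
print(readout.get_state(), arm.hold_point_z)
E
```

```text
pics
scene [ 1.272 -0.061  0.603] [-0.81  0.02 -0.58] -0.06421817969865047
scene pivot [(0.68, [236.5, 229.8, 181.7, 116.6])]
scene post [(0.81, [261.0, 254.8, 101.5, 51.0])]
scene striker [(0.75, [267.4, 252.9, 96.3, 51.2])]
scene gate [(0.84, [358.0, 255.9, 29.6, 31.2])]
scene gate_knob [(0.94, [359.5, 257.2, 23.6, 35.4])]
scene spool_mid [(0.57, [288.7, 340.1, 47.8, 48.7])]
scene wood_case_mid [(0.75, [158.7, 270.3, 66.7, 88.2])]
scene mouse_mid [(0.57, [173.3, 238.7, 49.0, 33.5]), (0.16, [263.6, 255.1, 98.3, 47.4])]
side [0.473 0.433 0.485] [ 0.19 -0.75 -0.64] -0.05068986230455442
side pivot [(0.98, [245.5, 214.0, 205.8, 153.8])]
side post []
side striker [(0.73, [297.1, 215.8, 28.8, 82.8])]
side gate [(0.68, [304.8, 292.2, 61.9, 34.8])]
side gate_knob [(0.78, [301.8, 293.3, 65.5, 29.9]), (0.65, [245.8, 212.9, 207.6, 155.0])]
side spool_mid [(0.6, [207.7, 225.9, 49.3, 42.6])]
side wood_case_mid [(0.91, [285.7, 162.8, 72.2, 52.0]), (0.37, [243.1, 211.6, 207.1, 156.7])]
side mouse_mid [(0.94, [376.4, 186.4, 57.3, 34.4])]
wrist [0.3   0.61  0.385] [-0.25  0.09 -0.96] -0.03799326465127121
wrist pivot []
wrist post []
wrist striker []
wrist gate []
wrist gate_knob []
wrist spool_mid []
wrist wood_case_mid []
wrist mouse_mid []
{'t': 1.35, 'q': array([ 1.51011081e+00,  3.58633519e-01,  1.19295549e-02,  1.70767000e-06,
       -1.22410195e+00, -2.88051568e-01]), 'qd': array([ 2.53052014e-03,  3.38646474e-05, -8.10482559e-04, -6.82882443e-04,
       -6.11073526e-04,  1.06735507e-03]), 'joint_efforts': array([ 1.52620896e-04, -5.82379210e+01,  2.93300128e+01,  7.00273231e+00,
        1.24155125e-02, -1.31841588e-05]), 'eef_pos': array([0.23069728, 0.63434619, 0.22655275]), 'ee_rot': array([-3.14158839e+00, -8.73179701e-06, -1.91953283e+00]), 'force': array([-0.45694877, -0.13546753,  0.4907895 ]), 'moment': array([-0.00528321, -0.02229549, -0.03863783]), 'width': 0.08738304305931636} 0.0188
```

```bash
python3 - <<'E'
import cv2
a=cv2.imread('pics/scene0.png')[200:420,130:430]; cv2.imwrite('pics/s0c.png',cv2.resize(a,None,fx=2.6,fy=2.6,interpolation=cv2.INTER_CUBIC))
a=cv2.imread('pics/side0.png')[150:390,190:490]; cv2.imwrite('pics/d0c.png',cv2.resize(a,None,fx=2.5,fy=2.5,interpolation=cv2.INTER_CUBIC))
E
```

```text
(no output)
```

View pics/s0c.png

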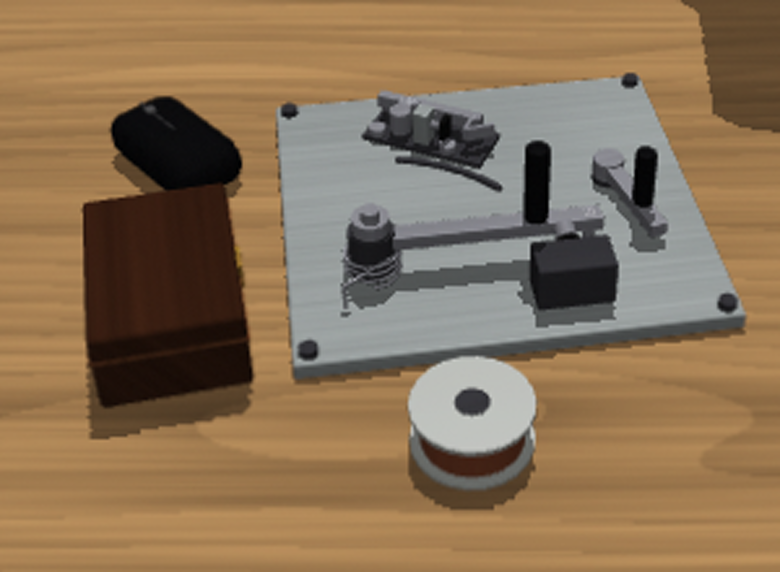

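View pics/d0c.png

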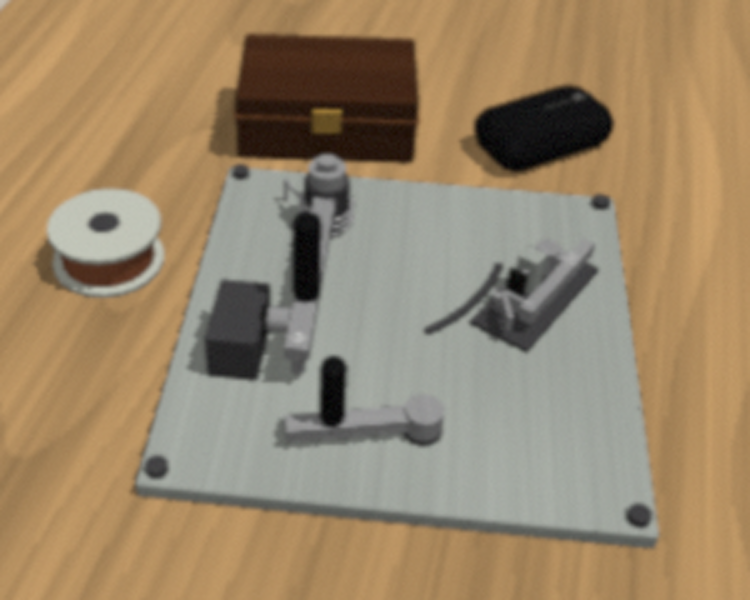

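```bash
cat >> h.py <<'E'
def tri(fa,a,fb,b):
    o1,d1=ray(fa,*a);o2,d2=ray(fb,*b);d1=d1/np.linalg.norm(d1);d2=d2/np.linalg.norm(d2)
    A=np.stack([d1,-d2],1);s=np.linalg.lstsq(A,o2-o1,rcond=None)[0]
    p,q=o1+s[0]*d1,o2+s[1]*d2; return (p+q)/2,np.linalg.norm(p-q)*1000
E
python3 - <<'E'
from h import *
S=grab('scene');D=grab('side')
s=lambda u,v:(u/2.6+130-.3,v/2.6+200-.3); d=lambda u,v:(u/2.5+190-.3,v/2.5+150-.3)
for n,a,b in [('posttop .1',(538,147),(307,217)),('postbase .044',(536,220),(303,297)),('knobtop .07',(647,151),(333,363)),('knobbase .028',(643,203),(333,420)),('gpiv',(608,160),(425,405)),('piv',(370,213),(327,163)),('catch',(445,125),(515,280))]:
    p,e=tri(S,s(*a),D,d(*b)); print(n,p.round(4),round(e,1))
for n,z,a,b in [('post',.1,(538,147),(307,217)),('knob',.07,(647,151),(333,363))]: print(n,atz(S,*s(*a),z).round(4),atz(D,*d(*b),z).round(4))
print('side corners',[atz(D,*d(*c),.012).round(4) for c in [(232,166),(617,195),(655,535),(137,487)]])
print('scene corners',[atz(S,*s(*c),.012).round(4) for c in [(278,112),(640,77),(743,318),(295,368)]])
E
```

```text
posttop .1 [ 0.6    -0.0217  0.0999] 2.5
postbase .044 [ 0.6011 -0.0209  0.0419] 0.6
knobtop .07 [0.5652 0.0511 0.0698] 1.5
knobbase .028 [0.5644 0.0515 0.0262] 2.3
gpiv [0.5194 0.031  0.0287] 4.2
piv [ 0.6156 -0.1248  0.0606] 2.0
catch [ 0.4852 -0.0804  0.0324] 0.6
post [ 0.6018 -0.021   0.1   ] [ 0.5996 -0.0232  0.1   ]
knob [0.5664 0.0515 0.07  ] [0.5648 0.0504 0.07  ]
side corners [array([ 0.6952, -0.1679,  0.012 ]), array([ 0.4288, -0.2117,  0.012 ]), array([0.3912, 0.0674, 0.012 ]), array([0.6525, 0.1099, 0.012 ])]
scene corners [array([ 0.4409, -0.2049,  0.012 ]), array([0.3952, 0.0682, 0.012 ]), array([0.6603, 0.1054, 0.012 ]), array([ 0.7007, -0.1656,  0.012 ])]
```

```bash
cat >> h.py <<'E'
def fmt(rows): return "; ".join("%.2f %.2f %.2f %.3f"%tuple(r) for r in rows)
def plan(p,psi,tgts,rot_after=True):
    # tgts list of (x,y,z,psi); one row each; rounded with accumulated correction
    rows=[];p=np.array(p,float)
    for t in tgts:
        c,s=np.cos(psi),np.sin(psi);R=np.array([[c,s,0],[s,-c,0],[0,0,-1]])
        d=np.round(R.T@(np.array(t[:3])-p)*100,2);a=np.round(-(t[3]-psi),3)
        rows.append([*d,a]);p=p+R@d/100;psi-=a
    return rows,p,psi
def lin(p,psi,q,psi2,n): return [(*(np.array(p)+(np.array(q)-p)*k/n),psi+(psi2-psi)*k/n) for k in range(1,n+1)]
E
python3 - <<'E'
from h import *
s=readout.get_state();p=s['eef_pos'];psi=s['ee_rot'][2]
t=lin(p,psi,np.array([.63,-.03,.25]),1.72-2*np.pi,16)
r,p,psi=plan(p,psi,t); print(fmt(r[:10]));print(fmt(r[10:]));print(p,psi)
E
```

```text
3.05 -3.76 -0.15 0.165; 2.39 -4.22 -0.14 0.165; 1.66 -4.55 -0.15 0.166; 0.89 -4.76 -0.15 0.165; 0.10 -4.84 -0.14 0.165; -0.70 -4.80 -0.15 0.165; -1.48 -4.61 -0.15 0.166; -2.22 -4.31 -0.14 0.165; -2.90 -3.88 -0.15 0.165; -3.49 -3.35 -0.15 0.165
-4.00 -2.73 -0.14 0.165; -4.40 -2.04 -0.15 0.166; -4.67 -1.29 -0.15 0.165; -4.82 -0.50 -0.14 0.165; -4.83 0.30 -0.15 0.165; -4.73 1.08 -0.15 0.166
[ 0.62997593 -0.03005833  0.25004086] -4.563604002838984
```

Call:
apply_moves --deltas "3.05 -3.76 -0.15 0.165; 2.39 -4.22 -0.14 0.165; 1.66 -4.55 -0.15 0.166; 0.89 -4.76 -0.15 0.165; 0.10 -4.84 -0.14 0.165; -0.70 -4.80 -0.15 0.165; -1.48 -4.61 -0.15 0.166; -2.22 -4.31 -0.14 0.165; -2.90 -3.88 -0.15 0.165; -3.49 -3.35 -0.15 0.165" --gripper 1 --squeeze 20

```text
t: 2.7
eef_pos: [0.4809, 0.2178, 0.2417]
ee_rot: [3.141, 0.0, 2.706]
force: [2.1, 0.7, -0.6]
width: 0.0008
```

Call:
apply_moves --deltas "-4.00 -2.73 -0.14 0.165; -4.40 -2.04 -0.15 0.166; -4.67 -1.29 -0.15 0.165; -4.82 -0.50 -0.14 0.165; -4.83 0.30 -0.15 0.165; -4.73 1.08 -0.15 0.166; 0 0 0 0; 0 0 0 0"

```text
t: 3.7
eef_pos: [0.6298, -0.0303, 0.2498]
ee_rot: [-3.141, -0.0, 1.72]
force: [0.1, 0.4, 0.3]
width: 0.0005
```

```bash
python3 - <<'E'
from h import *
f=grab('wrist','w1.png'); print(readout.get_state())
for n,p in [('post',(.6,-.022,.1)),('knob',(.5652,.051,.07)),('piv',(.6156,-.1248,.06)),('gp',(.5194,.031,.0287))]: print(n,proj(f,p))
E
```

```text
{'t': 3.75, 'q': array([ 2.61839612e-01,  2.72584336e-01, -5.71418080e-02, -1.33811982e-04,
       -1.24121794e+00, -1.68279913e+00]), 'qd': array([ 1.46393170e-02, -9.46022936e-03, -1.47154369e-03, -9.70990333e-05,
        3.29693913e-04, -2.72279606e-03]), 'joint_efforts': array([-7.67841619e-01, -5.09762764e+01,  2.94740349e+01,  7.01126531e+00,
       -8.10321956e-02, -7.11751098e-03]), 'eef_pos': array([ 0.62969358, -0.02976552,  0.25001643]), 'ee_rot': array([-3.14143167e+00, -1.09295600e-04,  1.72058981e+00]), 'force': array([-0.43915876,  0.81855809,  0.00379367]), 'moment': array([ 0.08284593, -0.12392458,  0.04799827]), 'width': 0.0005879390608056021}
post [335.03063296 193.96363022]
knob [412.65696288 165.86529243]
piv [232.72175774 188.7880307 ]
gp [393.49089697 117.44264982]
```

View pics/w1.png

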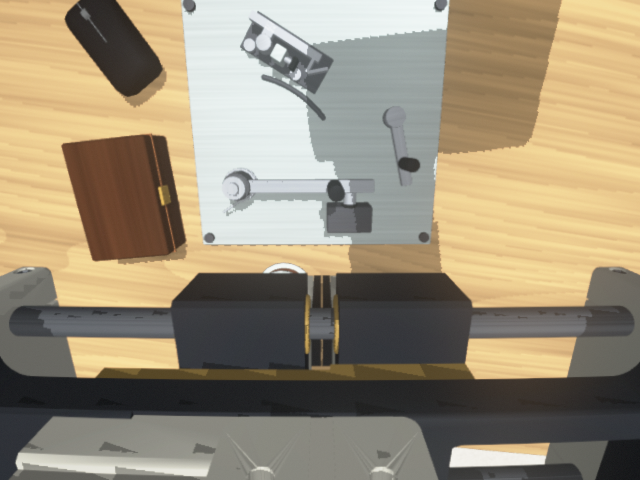

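```bash
python3 - <<'E'
from h import *
for n in ['scene','side']:
    f=grab(n); im=cv2.cvtColor(f['image'],cv2.COLOR_RGB2BGR)
    u,v=proj(f,(.62,-.03,.22)).astype(int); print(u,v)
    a=im[max(0,v-170):v+130,max(0,u-150):u+150]; cv2.imwrite('pics/%s1.png'%n,cv2.resize(a,None,fx=2,fy=2,interpolation=cv2.INTER_CUBIC))
w=cv2.imread('pics/w1.png')[0:260,170:460]; cv2.imwrite('pics/w1c.png',cv2.resize(w,None,fx=2.3,fy=2.3,interpolation=cv2.INTER_CUBIC))
E
```

```text
333 196
298 153
```

View pics/scene1.png

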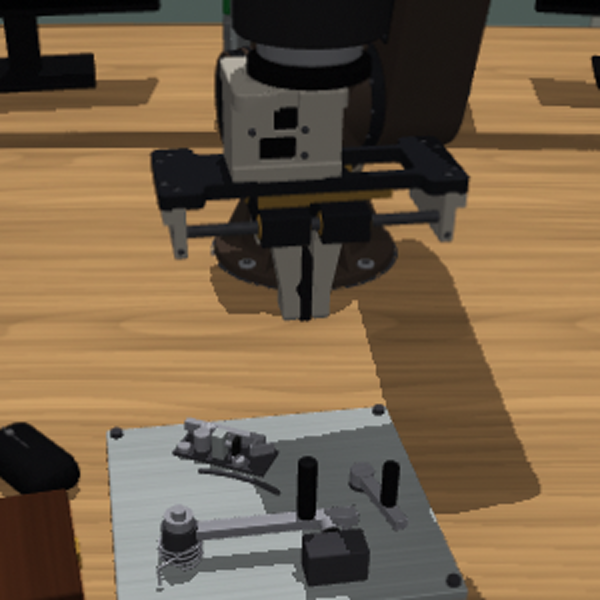

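View pics/w1c.png

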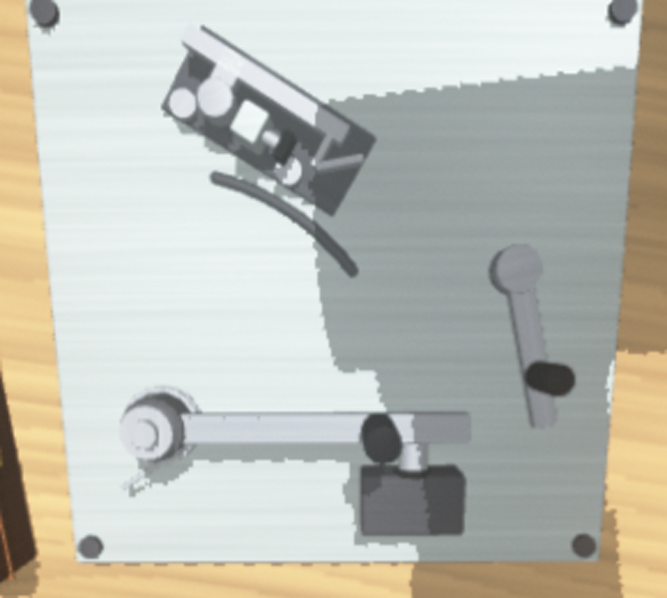

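View pics/side1.png

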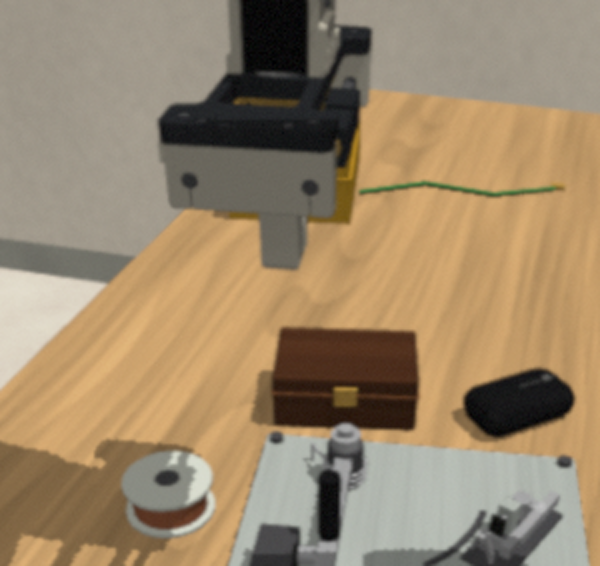

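```bash
python3 - <<'E'
from h import *
f=grab('wrist'); w=lambda u,v:(u/2.3+170-.3,v/2.3-.3)
for n,c,z in [('hubtop',(147,435),.062),('hubbody',(152,428),.05),('bar1',(200,429),.044),('bar2',(465,427),.044),('posttop',(379,442),.1),('gpiv',(516,270),.029),('gtip',(543,427),.028),('knobtop',(564,381),.07),('slot1',(213,178),.012),('slot2',(352,270),.012)]+[('scr',c,.014) for c in [(42,11),(622,10),(90,547),(584,545)]]:
    print(n,atz(f,*w(*c),z).round(4))
E
```

```text
hubtop [ 0.6155 -0.1225  0.062 ]
hubbody [ 0.6139 -0.1233  0.05  ]
bar1 [ 0.612  -0.1023  0.044 ]
bar2 [0.5925 0.0201 0.044 ]
posttop [ 0.5982 -0.0217  0.1   ]
gpiv [0.5189 0.0325 0.029 ]
gtip [0.5882 0.0605 0.028 ]
knobtop [0.5643 0.0542 0.07  ]
slot1 [ 0.498  -0.1139  0.012 ]
slot2 [ 0.5292 -0.0429  0.012 ]
scr [ 0.4389 -0.1982  0.014 ]
scr [0.3997 0.0605 0.014 ]
scr [ 0.687  -0.1591  0.014 ]
scr [0.6467 0.099  0.014 ]
```

```bash
cat >> h.py <<'E'
PV=np.array([.6155,-.1240]);YAW=.155
def tp(th,d,z=.056,r=.105):
    f=YAW+th;q=PV+r*np.array([-np.sin(f),np.cos(f)])+d*np.array([np.cos(f),np.sin(f)])
    return (*q,z,f+np.pi/2)
def go(tg):
    s=readout.get_state();return plan(s['eef_pos'],s['ee_rot'][2],tg)
E
python3 - <<'E'
from h import *
s=readout.get_state();t=tp(0,.034)
r,p,psi=go(lin(s['eef_pos'],s['ee_rot'][2],np.array(t[:3]),t[3],6)); print(fmt(r),p,psi)
E
```

```text
0.23 0.09 3.24 -0.001; 0.22 0.09 3.24 -0.000; 0.22 0.08 3.24 -0.001; 0.23 0.09 3.24 -0.001; 0.22 0.09 3.24 -0.001; 0.23 0.09 3.24 -0.000 [ 0.63289877 -0.01500097  0.05602057] 1.7253755330039864
```

Call:
apply_moves --deltas "0.23 0.09 3.24 -0.001; 0.22 0.09 3.24 0; 0.22 0.08 3.24 -0.001; 0.23 0.09 3.24 -0.001; 0.22 0.09 3.24 -0.001; 0.23 0.09 3.24 0; 0 0 0 0; 0 0 0 0; 0 0 0 0"

```text
t: 5.03
eef_pos: [0.6343, -0.0156, 0.0575]
ee_rot: [3.139, -0.0, 1.724]
force: [0.2, -0.6, -0.6]
width: 0.0003
```

Call:
apply_moves --deltas "0 -0.2 0 0; 0 -0.2 0 0; 0 -0.2 0 0; 0 -0.2 0 0; 0 0 0 0; 0 0 0 0"

```text
t: 5.78
eef_pos: [0.6253, -0.0171, 0.0556]
ee_rot: [3.142, 0.0, 1.724]
force: [0.2, -0.9, -0.3]
width: 0.0006
```

```bash
python3 - <<'E'
from h import *
s=readout.get_state();print(s['eef_pos'],s['force'],s['q'])
f=grab('scene'); im=cv2.cvtColor(f['image'],cv2.COLOR_RGB2BGR)[170:400,200:440]; cv2.imwrite('pics/s2.png',cv2.resize(im,None,fx=2.5,fy=2.5,interpolation=cv2.INTER_CUBIC))
f=grab('side'); im=cv2.cvtColor(f['image'],cv2.COLOR_RGB2BGR)[130:370,190:450]; cv2.imwrite('pics/d2.png',cv2.resize(im,None,fx=2.5,fy=2.5,interpolation=cv2.INTER_CUBIC))
E
```

```text
[ 0.6253446  -0.01714379  0.05564785] [ 0.1679861  -0.91639095 -0.33288   ] [ 2.84218060e-01  4.32197342e-01 -3.04292101e-01  2.49413981e-05
 -8.34290167e-01 -1.70219466e+00]
```

View pics/d2.png

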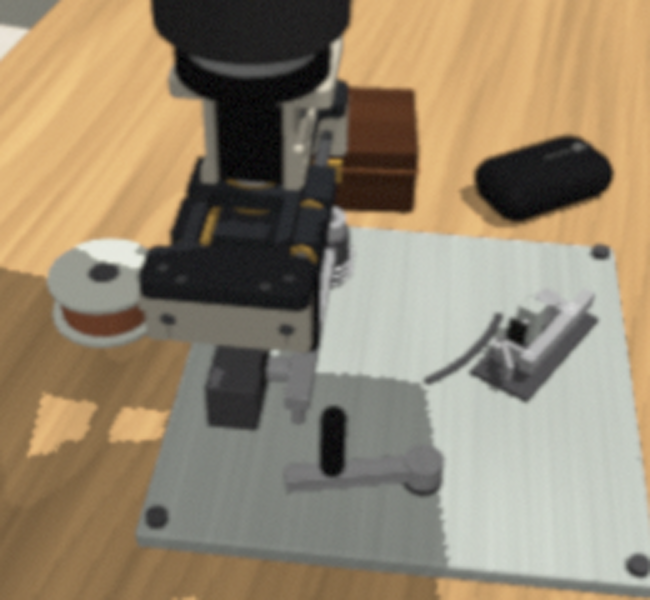

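Call:
apply_moves --deltas "0 -0.15 0 0; 0 -0.15 0 0; 0 -0.1 0 0; 0 0 0 0"

```text
t: 6.38
eef_pos: [0.6212, -0.0178, 0.0557]
ee_rot: [3.142, -0.0, 1.724]
force: [0.3, 0.0, 0.1]
width: 0.0005
```

Call:
apply_moves --deltas "0 -0.1 0 0; 0 -0.1 0 0; 0 0 0 0"

```text
t: 6.75
eef_pos: [0.6193, -0.0181, 0.0557]
ee_rot: [-3.142, 0.0, 1.724]
force: [0.6, 0.4, 0.0]
width: 0.0004
```

Call:
apply_moves --deltas "0 -0.1 0 0; 0 -0.1 0 0; 0 0 0 0"

```text
t: 7.12
eef_pos: [0.6173, -0.0184, 0.0557]
ee_rot: [-3.142, -0.0, 1.724]
force: [0.7, -0.1, 0.4]
width: 0.0005
```

Call:
apply_moves --deltas "0 -0.1 0 0; 0 0 0 0"

```text
t: 7.38
eef_pos: [0.6165, -0.0185, 0.0557]
ee_rot: [3.141, -0.0, 1.724]
force: [0.5, -0.3, -1.0]
width: 0.0005
```

Call:
apply_moves --deltas "0 -0.1 0 0; 0 0 0 0"

```text
t: 7.62
eef_pos: [0.6161, -0.0185, 0.0558]
ee_rot: [3.14, -0.0, 1.724]
force: [4.1, 1.5, -2.0]
width: 0.0005
```

Call:
apply_moves --deltas "0 -0.1 0 0; 0 0 0 0"

```text
t: 7.88
eef_pos: [0.6147, -0.0187, 0.0558]
ee_rot: [3.141, -0.0, 1.724]
force: [3.7, 1.2, -0.5]
width: -0.0001
```

Call:
apply_moves --deltas "0 -0.1 0 0; 0 0 0 0"

```text
t: 8.12
eef_pos: [0.6135, -0.0188, 0.0558]
ee_rot: [3.141, -0.0, 1.724]
force: [2.6, 1.0, -0.3]
width: 0.0003
```

```bash
python3 - <<'E'
from h import *
tg=[tp(th,.017) for th in np.linspace(.02,.70,17)[1:]]
r,p,psi=go(tg); print(fmt(r[:8]));print(fmt(r[8:]));print(p,psi)
E
```

```text
0.16 -0.39 -0.02 -0.065; 0.07 -0.45 -0.00 -0.042; 0.06 -0.44 -0.00 -0.043; 0.06 -0.45 -0.00 -0.042; 0.06 -0.45 -0.00 -0.043; 0.07 -0.45 -0.00 -0.042; 0.06 -0.44 -0.00 -0.043; 0.06 -0.45 -0.00 -0.042
0.07 -0.45 -0.00 -0.043; 0.06 -0.45 -0.00 -0.042; 0.06 -0.44 -0.00 -0.043; 0.06 -0.45 -0.00 -0.042; 0.07 -0.45 -0.00 -0.043; 0.06 -0.45 -0.00 -0.042; 0.06 -0.45 -0.00 -0.043; 0.07 -0.44 -0.00 -0.042
[ 0.54741507 -0.04221974  0.05597323] 2.425715153540601
```

Call:
apply_moves --deltas "0.16 -0.39 0 -0.065; 0.07 -0.45 0 -0.042; 0.06 -0.44 0 -0.043; 0.06 -0.45 0 -0.042; 0.06 -0.45 0 -0.043; 0.07 -0.45 0 -0.042; 0.06 -0.44 0 -0.043; 0.06 -0.45 0 -0.042"

```text
t: 9.12
eef_pos: [0.5792, -0.0243, 0.0559]
ee_rot: [3.14, 0.001, 2.087]
force: [6.2, 1.0, -2.5]
width: 0.0004
```

Call:
apply_moves --deltas "0.07 -0.45 0 -0.043; 0.06 -0.45 0 -0.042; 0.06 -0.44 0 -0.043; 0.06 -0.45 0 -0.042; 0.07 -0.45 0 -0.043; 0.06 -0.45 0 -0.042; 0.06 -0.45 0 -0.043; 0.07 -0.44 0 -0.042; 0 0 0 0; 0 0 0 0"

```text
t: 10.38
eef_pos: [0.5483, -0.0414, 0.0559]
ee_rot: [3.139, 0.001, 2.426]
force: [5.0, 7.3, -1.9]
width: 0.0005
```

```bash
cat >> h.py <<'E'
def ft():
    s=readout.get_state();p=s['eef_pos'];psi=s['ee_rot'][2];f=psi-np.pi/2
    e=np.array([np.cos(f),np.sin(f)]);q=p[:2]-.017*e-PV
    th=np.arctan2(-q[0],q[1])-YAW
    F=s['force'];print('t %.2f th %.4f r %.4f psi-th %.3f Ft %.2f Fr %.2f z %.4f'%(s['t'],th,np.hypot(*q),f-YAW,F[:2]@e,F[:2]@[-e[1],e[0]],p[2]))
E
python3 - <<'E'
from h import *
ft()
f=grab('scene'); im=cv2.cvtColor(f['image'],cv2.COLOR_RGB2BGR)[170:370,220:420]; cv2.imwrite('pics/s3.png',cv2.resize(im,None,fx=2.8,fy=2.8,interpolation=cv2.INTER_CUBIC))
grab('wrist','w3.png')
E
```

```text
t 10.38 th 0.6879 r 0.1049 psi-th 0.700 Ft 8.79 Fr 1.02 z 0.0559
```

View pics/s3.png

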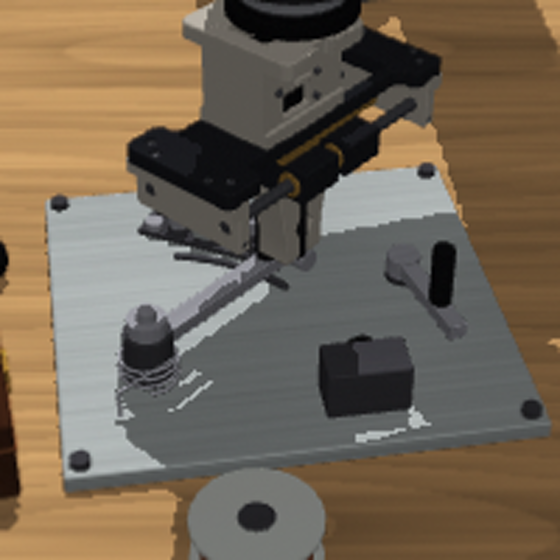

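View pics/w3.png

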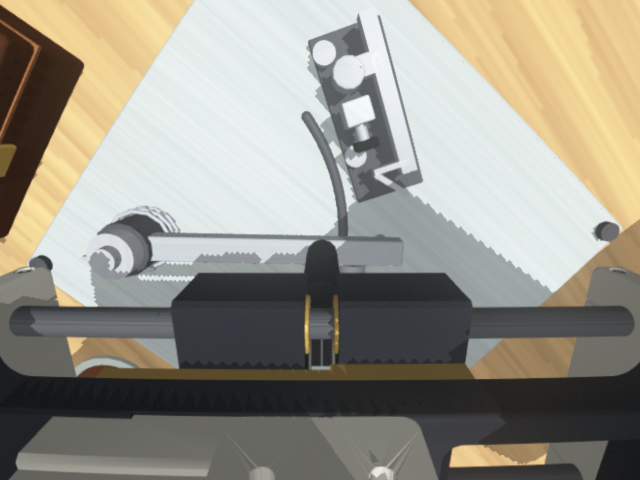

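Call:
apply_moves --deltas "0.017 -0.105 0 -0.01; 0.017 -0.105 0 -0.01; 0.017 -0.105 0 -0.01; 0.017 -0.105 0 -0.01; 0 0 0 0; 0 0 0 0"

```text
t: 11.22
eef_pos: [0.545, -0.044, 0.0559]
ee_rot: [3.139, 0.001, 2.466]
force: [3.7, 6.9, -2.7]
width: 0.0002
```

```bash
python3 -c "from h import *;ft()"
```

```text
t 11.22 th 0.7274 r 0.1050 psi-th 0.740 Ft 7.68 Fr 1.40 z 0.0559
```

Call:
apply_moves --deltas "0.017 -0.105 0 -0.01; 0 0 0 0"

```text
t: 11.48
eef_pos: [0.5442, -0.0447, 0.0559]
ee_rot: [3.139, 0.001, 2.476]
force: [4.1, 7.2, -1.6]
width: -0.0
```

```bash
python3 -c "from h import *;ft()"
```

```text
t 11.47 th 0.7373 r 0.1050 psi-th 0.750 Ft 8.19 Fr 1.16 z 0.0559
```

Call:
apply_moves --deltas "0.017 -0.105 0 -0.01; 0 0 0 0"

```text
t: 11.72
eef_pos: [0.5435, -0.0454, 0.0559]
ee_rot: [3.139, 0.001, 2.486]
force: [4.6, 7.9, -1.9]
width: 0.0007
```

```bash
python3 -c "from h import *;ft()"
```

```text
t 11.72 th 0.7469 r 0.1050 psi-th 0.760 Ft 9.08 Fr 1.15 z 0.0559
```

Call:
apply_moves --deltas "0.017 -0.105 0 -0.01; 0 0 0 0"

```text
t: 11.98
eef_pos: [0.5427, -0.0461, 0.0559]
ee_rot: [3.139, 0.001, 2.496]
force: [4.7, 7.3, -2.6]
width: 0.0001
```

```bash
python3 -c "from h import *;ft()"
```

```text
t 11.97 th 0.7571 r 0.1050 psi-th 0.770 Ft 8.67 Fr 0.70 z 0.0559
```

Call:
apply_moves --deltas "0.017 -0.105 0 -0.01; 0 0 0 0"

```text
t: 12.22
eef_pos: [0.5419, -0.0469, 0.0559]
ee_rot: [3.139, 0.001, 2.506]
force: [5.0, 8.0, -2.1]
width: 0.0002
```

Call:
apply_moves --deltas "0.017 -0.105 0 -0.01; 0 0 0 0"

```text
t: 12.48
eef_pos: [0.5411, -0.0476, 0.0559]
ee_rot: [3.139, 0.001, 2.516]
force: [4.7, 7.2, -2.6]
width: 0.0003
```

Call:
apply_moves --deltas "0.017 -0.105 0 -0.01; 0 0 0 0"

```text
t: 12.72
eef_pos: [0.5403, -0.0484, 0.0559]
ee_rot: [3.139, 0.001, 2.526]
force: [3.9, 7.3, -2.6]
width: 0.0004
```

Call:
apply_moves --deltas "0.017 -0.105 0 -0.01; 0 0 0 0"

```text
t: 12.98
eef_pos: [0.5396, -0.0491, 0.0559]
ee_rot: [3.139, 0.001, 2.536]
force: [4.2, 8.0, -2.4]
width: 0.0004
```

```bash
python3 -c "from h import *;ft();grab('wrist','w4.png')"
```

```text
t 12.97 th 0.7973 r 0.1051 psi-th 0.810 Ft 8.98 Fr 1.16 z 0.0559
```

View pics/w4.png

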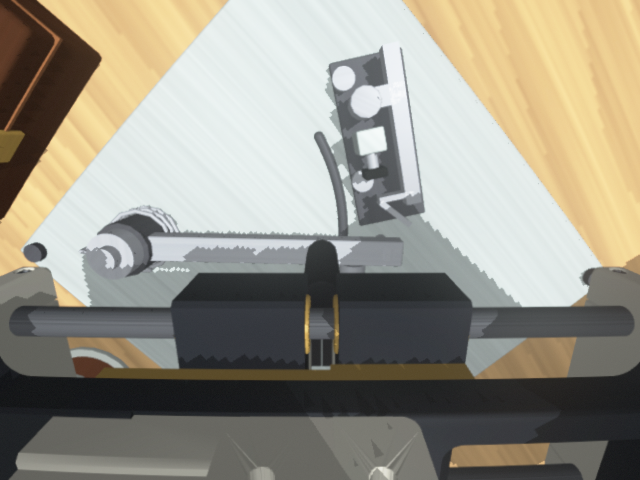

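```bash
python3 - <<'E'
from h import *
f=grab('wrist')
a=f['image'][20:280,300:440];cv2.imwrite('pics/w5.png',cv2.cvtColor(cv2.resize(a,None,fx=2.3,fy=2.3*1,interpolation=cv2.INTER_CUBIC),cv2.COLOR_RGB2BGR))
for n,uv in [('buf',(374,180)),('hooktip',(383,203)),('hookend',(398,208))]:
  for z in (.025,.04):
    q=atz(f,*uv,z)[:2]-PV; print(n,z,np.hypot(*q).round(4),(np.arctan2(-q[0],q[1])-YAW).round(3))
E
```

```text
buf 0.025 0.1384 1.062
buf 0.04 0.1366 1.077
hooktip 0.025 0.1414 0.964
hooktip 0.04 0.1391 0.985
hookend 0.025 0.1496 0.936
hookend 0.04 0.1465 0.958
```

View pics/w5.png

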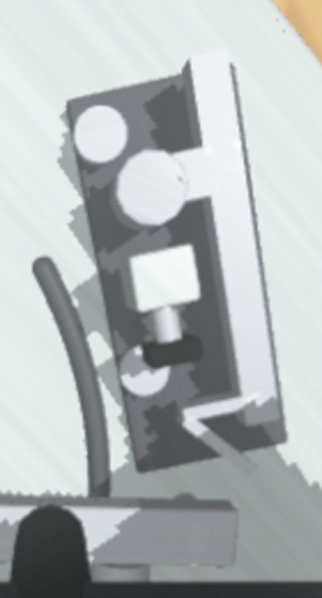

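Call:
apply_moves --deltas "0.017 -0.105 0 -0.01; 0.017 -0.105 0 -0.01; 0.017 -0.105 0 -0.01; 0.017 -0.105 0 -0.01; 0.017 -0.105 0 -0.01; 0.017 -0.105 0 -0.01; 0 0 0 0; 0 0 0 0"

```text
t: 14.08
eef_pos: [0.5352, -0.0537, 0.0559]
ee_rot: [3.139, 0.001, 2.596]
force: [2.9, 8.3, -0.6]
width: 0.0005
```

```bash
python3 -c "from h import *;ft()"
```

```text
t 14.07 th 0.8570 r 0.1052 psi-th 0.870 Ft 8.60 Fr 1.82 z 0.0559
```

Call:
apply_moves --deltas "0.017 -0.105 0 -0.01; 0.017 -0.105 0 -0.01; 0 0 0 0"

```text
t: 14.45
eef_pos: [0.5337, -0.0553, 0.0559]
ee_rot: [3.139, 0.001, 2.616]
force: [3.4, 9.2, -1.1]
width: 0.0002
```

```bash
python3 -c "from h import *;ft()"
```

```text
t 14.45 th 0.8771 r 0.1052 psi-th 0.890 Ft 9.67 Fr 1.63 z 0.0559
```

Call:
apply_moves --deltas "0.017 -0.105 0 -0.01; 0 0 0 0"

```text
t: 14.7
eef_pos: [0.533, -0.0561, 0.0559]
ee_rot: [3.139, 0.001, 2.626]
force: [2.4, 9.7, -1.0]
width: 0.0008
```

```bash
python3 -c "from h import *;ft()"
```

```text
t 14.70 th 0.8872 r 0.1052 psi-th 0.900 Ft 9.62 Fr 2.66 z 0.0559
```

Call:
apply_moves --deltas "0.017 -0.105 0 -0.01; 0 0 0 0"

```text
t: 14.95
eef_pos: [0.5324, -0.0569, 0.0559]
ee_rot: [3.139, 0.001, 2.636]
force: [3.2, 8.7, -1.4]
width: 0.0003
```

```bash
python3 -c "from h import *;ft()"
```

```text
t 14.95 th 0.8969 r 0.1052 psi-th 0.910 Ft 9.20 Fr 1.44 z 0.0559
```

Call:
apply_moves --deltas "0.017 -0.105 0 -0.01; 0 0 0 0"

```text
t: 15.2
eef_pos: [0.5317, -0.0578, 0.0559]
ee_rot: [3.139, 0.001, 2.646]
force: [2.7, 9.0, -0.0]
width: 0.0005
```

```bash
python3 -c "from h import *;ft()"
```

```text
t 15.20 th 0.9071 r 0.1053 psi-th 0.920 Ft 9.22 Fr 1.96 z 0.0559
```

Call:
apply_moves --deltas "0.017 -0.105 0 -0.01; 0 0 0 0"

```text
t: 15.45
eef_pos: [0.531, -0.0586, 0.0559]
ee_rot: [3.139, 0.001, 2.656]
force: [3.1, 9.4, -0.5]
width: 0.0008
```

```bash
python3 -c "from h import *;ft()"
```

```text
t 15.45 th 0.9170 r 0.1053 psi-th 0.930 Ft 9.72 Fr 1.64 z 0.0559
```

Call:
apply_moves --deltas "0.017 -0.105 0 -0.01; 0 0 0 0"

```text
t: 15.7
eef_pos: [0.5307, -0.059, 0.0559]
ee_rot: [3.139, 0.001, 2.666]
force: [3.3, 11.6, -1.1]
width: 0.0009
```

```bash
python3 -c "from h import *;ft()"
```

```text
t 15.70 th 0.9213 r 0.1052 psi-th 0.940 Ft 11.84 Fr 2.43 z 0.0559
```

Call:
apply_moves --deltas "0.017 -0.105 0 -0.01; 0 0 0 0"

```text
t: 15.95
eef_pos: [0.5303, -0.0595, 0.0559]
ee_rot: [3.138, 0.001, 2.676]
force: [3.9, 14.3, -1.1]
width: 0.0004
```

```bash
python3 -c "from h import *;ft()"
```

```text
t 15.95 th 0.9277 r 0.1051 psi-th 0.950 Ft 14.48 Fr 2.93 z 0.0559
```

Call:
apply_moves --deltas "0.017 -0.105 0 -0.01; 0 0 0 0"

```text
t: 16.2
eef_pos: [0.5298, -0.0602, 0.0559]
ee_rot: [3.138, 0.001, 2.686]
force: [3.6, 15.4, -1.4]
width: 0.0003
```

```bash
python3 -c "from h import *;ft()"
```

```text
t 16.20 th 0.9353 r 0.1051 psi-th 0.960 Ft 15.37 Fr 3.53 z 0.0559
```

Call:
apply_moves --deltas "0.017 -0.105 0 -0.01; 0 0 0 0"

```text
t: 16.45
eef_pos: [0.5292, -0.0609, 0.0559]
ee_rot: [3.138, 0.001, 2.696]
force: [3.8, 16.5, -1.8]
width: 0.0002
```

```bash
python3 -c "from h import *;ft()"
```

```text
t 16.45 th 0.9440 r 0.1051 psi-th 0.970 Ft 16.55 Fr 3.69 z 0.0559
```

Call:
apply_moves --deltas "0.017 -0.105 0 -0.01; 0 0 0 0"

```text
t: 16.7
eef_pos: [0.5286, -0.0616, 0.0559]
ee_rot: [3.137, 0.001, 2.706]
force: [3.8, 15.8, -2.0]
width: 0.0005
```

```bash
python3 -c "from h import *;ft()"
```

```text
t 16.70 th 0.9528 r 0.1051 psi-th 0.980 Ft 15.96 Fr 3.25 z 0.0559
```

Call:
apply_moves --deltas "0.012 -0.074 0 -0.007; 0 0 0 0"

```text
t: 16.95
eef_pos: [0.5282, -0.0623, 0.0559]
ee_rot: [3.138, 0.001, 2.713]
force: [2.5, 16.0, -1.1]
width: 0.0003
```

```bash
python3 -c "from h import *;ft()"
```

```text
t 16.95 th 0.9602 r 0.1051 psi-th 0.987 Ft 15.54 Fr 4.39 z 0.0559
```

Call:
apply_moves --deltas "0.012 -0.074 0 -0.007; 0 0 0 0"

```text
t: 17.2
eef_pos: [0.5272, -0.0637, 0.0559]
ee_rot: [3.139, 0.001, 2.72]
force: [2.8, 12.2, -0.0]
width: 0.0002
```

```bash
python3 -c "from h import *;ft()"
```

```text
t 17.20 th 0.9760 r 0.1053 psi-th 0.994 Ft 12.29 Fr 2.39 z 0.0559
```

Call:
apply_moves --deltas "0.012 -0.074 0 -0.007; 0 0 0 0"

```text
t: 17.45
eef_pos: [0.5266, -0.0646, 0.0559]
ee_rot: [3.139, 0.001, 2.727]
force: [1.7, 10.3, -0.9]
width: 0.0005
```

```bash
python3 -c "from h import *;ft()"
```

```text
t 17.45 th 0.9863 r 0.1053 psi-th 1.001 Ft 10.13 Fr 2.61 z 0.0559
```

Call:
apply_moves --deltas "0.012 -0.074 0 -0.007; 0 0 0 0"

```text
t: 17.7
eef_pos: [0.5262, -0.0651, 0.0558]
ee_rot: [3.139, 0.001, 2.734]
force: [2.6, 11.3, 0.0]
width: 0.0004
```

```bash
python3 -c "from h import *;ft()"
```

```text
t 17.70 th 0.9928 r 0.1054 psi-th 1.008 Ft 11.40 Fr 2.07 z 0.0558
```

Call:
apply_moves --deltas "0.012 -0.074 0 -0.007; 0 0 0 0"

```text
t: 17.95
eef_pos: [0.5258, -0.0657, 0.0559]
ee_rot: [3.139, 0.001, 2.741]
force: [1.6, 12.8, -1.1]
width: 0.0003
```

```bash
python3 -c "from h import *;ft()"
```

```text
t 17.95 th 0.9993 r 0.1053 psi-th 1.015 Ft 12.45 Fr 3.52 z 0.0559
```

```bash
python3 - <<'E'
from h import *
ft()
f=grab('wrist');ft()
a=f['image'][50:280,270:460];cv2.imwrite('pics/w6.png',cv2.cvtColor(cv2.resize(a,None,fx=2.6,fy=2.6*1,interpolation=cv2.INTER_CUBIC),cv2.COLOR_RGB2BGR))
E
```

```text
t 17.95 th 0.9993 r 0.1053 psi-th 1.015 Ft 12.45 Fr 3.52 z 0.0559
t 18.00 th 0.9993 r 0.1054 psi-th 1.015 Ft 11.49 Fr 3.07 z 0.0558
```

View pics/w6.png

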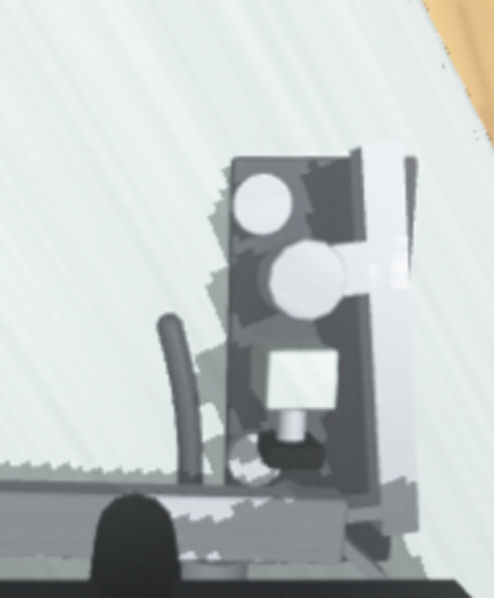

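Call:
apply_moves --deltas "0.009 -0.053 0 -0.005; 0 0 0 0"

```text
t: 18.25
eef_pos: [0.5255, -0.0662, 0.0558]
ee_rot: [3.139, 0.001, 2.746]
force: [2.0, 12.0, 0.4]
width: 0.0003
```

```bash
python3 -c "from h import *;ft()"
```

```text
t 18.25 th 1.0047 r 0.1054 psi-th 1.020 Ft 11.85 Fr 2.79 z 0.0558
```

Call:
apply_moves --deltas "0.009 -0.053 0 -0.005; 0 0 0 0"

```text
t: 18.5
eef_pos: [0.5251, -0.0667, 0.0558]
ee_rot: [3.139, 0.0, 2.751]
force: [1.9, 10.8, 0.4]
width: 0.0004
```

```bash
python3 - <<'E'
from h import *
ft()
f=grab('wrist');ft()
a=f['image'][50:280,270:460];cv2.imwrite('pics/w7.png',cv2.cvtColor(cv2.resize(a,None,fx=2.6,fy=2.6*1,interpolation=cv2.INTER_CUBIC),cv2.COLOR_RGB2BGR))
E
```

```text
t 18.50 th 1.0107 r 0.1054 psi-th 1.025 Ft 10.73 Fr 2.35 z 0.0558
t 18.55 th 1.0106 r 0.1054 psi-th 1.025 Ft 10.33 Fr 1.48 z 0.0558
```

View pics/w7.png

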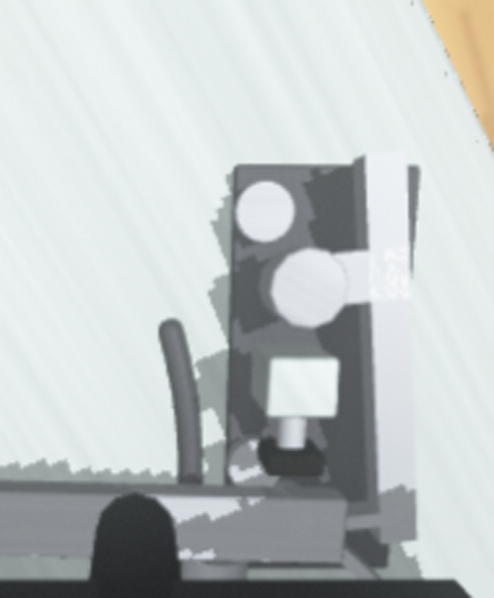

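Call:
apply_moves --deltas "0.009 -0.053 0 -0.005; 0 0 0 0; 0 0 0 0"

```text
t: 18.92
eef_pos: [0.5248, -0.0673, 0.0558]
ee_rot: [3.14, 0.0, 2.756]
force: [2.0, 9.9, -0.1]
width: 0.0001
```

```bash
python3 -c "from h import *;ft()"
```

```text
t 18.93 th 1.0169 r 0.1054 psi-th 1.030 Ft 9.89 Fr 1.88 z 0.0558
```

Call:
apply_moves --deltas "0.009 -0.053 0 -0.005; 0 0 0 0"

```text
t: 19.18
eef_pos: [0.5244, -0.0679, 0.0558]
ee_rot: [3.14, 0.0, 2.761]
force: [3.4, 9.5, 0.8]
width: 0.0008
```

```bash
python3 - <<'E'
from h import *
ft()
f=grab('wrist');ft()
a=f['image'][50:280,270:460];cv2.imwrite('pics/w8.png',cv2.cvtColor(cv2.resize(a,None,fx=2.6,fy=2.6*1,interpolation=cv2.INTER_CUBIC),cv2.COLOR_RGB2BGR))
E
```

```text
t 19.18 th 1.0234 r 0.1054 psi-th 1.035 Ft 10.11 Fr 0.42 z 0.0558
t 19.23 th 1.0239 r 0.1054 psi-th 1.035 Ft 9.37 Fr 1.24 z 0.0558
```

View pics/w8.png

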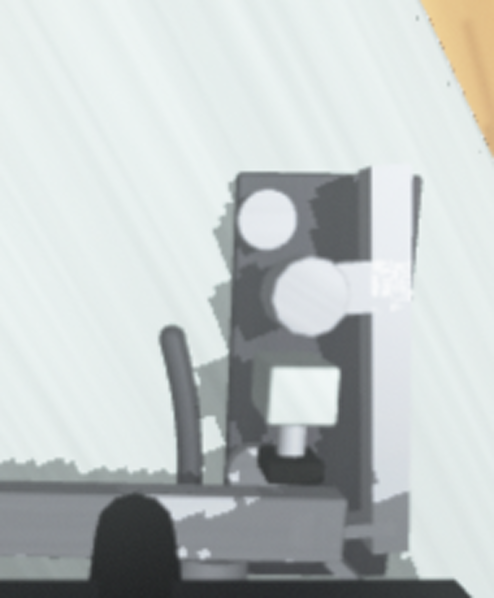

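Call:
apply_moves --deltas "0.009 -0.053 0 -0.005; 0 0 0 0"

```text
t: 19.48
eef_pos: [0.524, -0.0686, 0.0558]
ee_rot: [3.14, 0.0, 2.766]
force: [2.3, 8.4, -0.4]
width: 0.0005
```

```bash
python3 - <<'E'
from h import *
ft()
f=grab('wrist');ft()
a=f['image'][50:280,270:460];cv2.imwrite('pics/w9.png',cv2.cvtColor(cv2.resize(a,None,fx=2.6,fy=2.6*1,interpolation=cv2.INTER_CUBIC),cv2.COLOR_RGB2BGR))
E
```

```text
t 19.48 th 1.0310 r 0.1055 psi-th 1.040 Ft 8.65 Fr 0.92 z 0.0558
t 19.52 th 1.0312 r 0.1055 psi-th 1.040 Ft 8.29 Fr 0.78 z 0.0558
```

View pics/w9.png

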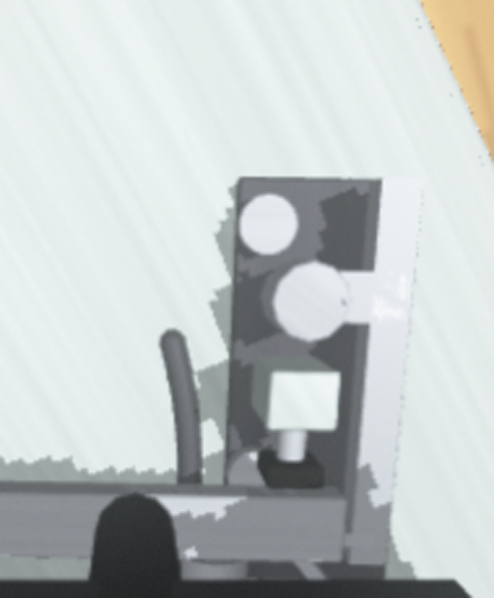

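Call:
apply_moves --deltas "0.007 -0.042 0 -0.004; 0 0 0 0; 0 0 0 0"

```text
t: 19.9
eef_pos: [0.5239, -0.0687, 0.0558]
ee_rot: [3.14, 0.0, 2.77]
force: [2.2, 9.7, -0.5]
width: 0.0007
```

```bash
python3 - <<'E'
from h import *
ft()
f=grab('wrist');ft()
a=f['image'][50:280,270:460];cv2.imwrite('pics/w10.png',cv2.cvtColor(cv2.resize(a,None,fx=2.6,fy=2.6*1,interpolation=cv2.INTER_CUBIC),cv2.COLOR_RGB2BGR))
E
```

```text
t 19.90 th 1.0319 r 0.1054 psi-th 1.044 Ft 9.90 Fr 1.46 z 0.0558
t 19.95 th 1.0318 r 0.1054 psi-th 1.044 Ft 10.28 Fr 2.11 z 0.0558
```

View pics/w10.png

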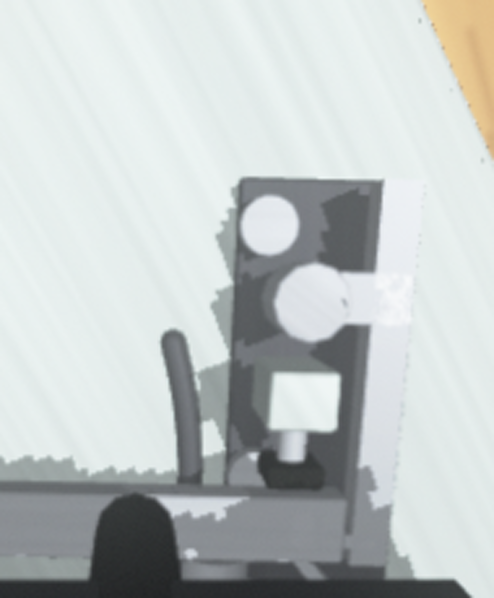

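Call:
apply_moves --deltas "-0.009 0.053 0 0.005; 0 0 0 0"

```text
t: 20.2
eef_pos: [0.524, -0.0686, 0.0558]
ee_rot: [3.14, 0.0, 2.765]
force: [1.7, 7.9, 0.2]
width: 0.0005
```

Call:
apply_moves --deltas "-0.009 0.053 0 0.005; 0 0 0 0"

```text
t: 20.45
eef_pos: [0.5241, -0.0685, 0.0557]
ee_rot: [3.141, -0.0, 2.76]
force: [3.2, 5.1, -0.5]
width: 0.0002
```

```bash
python3 -c "from h import *;ft()"
```

```text
t 20.45 th 1.0298 r 0.1055 psi-th 1.034 Ft 5.89 Fr -1.04 z 0.0557
```

Call:
apply_moves --deltas "-0.009 0.053 0 0.005; 0 0 0 0"

```text
t: 20.7
eef_pos: [0.5242, -0.0684, 0.0557]
ee_rot: [3.142, -0.0, 2.755]
force: [1.0, 4.3, 0.5]
width: 0.0004
```

```bash
python3 -c "from h import *;ft()"
```

```text
t 20.70 th 1.0291 r 0.1056 psi-th 1.029 Ft 4.37 Fr 0.66 z 0.0557
```

Call:
apply_moves --deltas "-0.009 0.053 0 0.005; 0 0 0 0"

```text
t: 20.95
eef_pos: [0.5243, -0.0683, 0.0556]
ee_rot: [-3.141, -0.001, 2.749]
force: [0.3, 2.2, 1.6]
width: 0.0004
```

```bash
python3 -c "from h import *;ft()"
```

```text
t 20.95 th 1.0276 r 0.1056 psi-th 1.024 Ft 2.11 Fr 0.56 z 0.0556
```

Call:
apply_moves --deltas "-0.009 0.053 0 0.005; 0 0 0 0"

```text
t: 21.2
eef_pos: [0.5245, -0.0681, 0.0555]
ee_rot: [-3.141, -0.001, 2.744]
force: [-0.1, 0.2, -0.7]
width: 0.0002
```

```bash
python3 -c "from h import *;ft()"
```

```text
t 21.20 th 1.0244 r 0.1056 psi-th 1.019 Ft 0.12 Fr 0.15 z 0.0555
```

Call:
apply_moves --deltas "0 0.1 0 0; 0 0.1 0 0; 0 0.3 0 0; 0 0.5 0 0; 0 0.7 0 0; 0 0 0 0; 0 0 0 0"

```text
t: 22.08
eef_pos: [0.5315, -0.0519, 0.0556]
ee_rot: [-3.142, -0.0, 2.745]
force: [-1.0, -0.2, -0.2]
width: 0.0003
```

```bash
python3 - <<'E'
from h import *
ft()
f=grab('wrist')
a=f['image'][50:290,230:460];cv2.imwrite('pics/w11.png',cv2.cvtColor(cv2.resize(a,None,fx=2.5,fy=2.5,interpolation=cv2.INTER_CUBIC),cv2.COLOR_RGB2BGR))
f=grab('scene'); im=cv2.cvtColor(f['image'],cv2.COLOR_RGB2BGR)[170:370,220:420]; cv2.imwrite('pics/s11.png',cv2.resize(im,None,fx=2.8,fy=2.8,interpolation=cv2.INTER_CUBIC))
E
```

```text
t 22.07 th 0.8585 r 0.1067 psi-th 1.019 Ft -0.58 Fr 0.87 z 0.0556
```

View pics/w11.png

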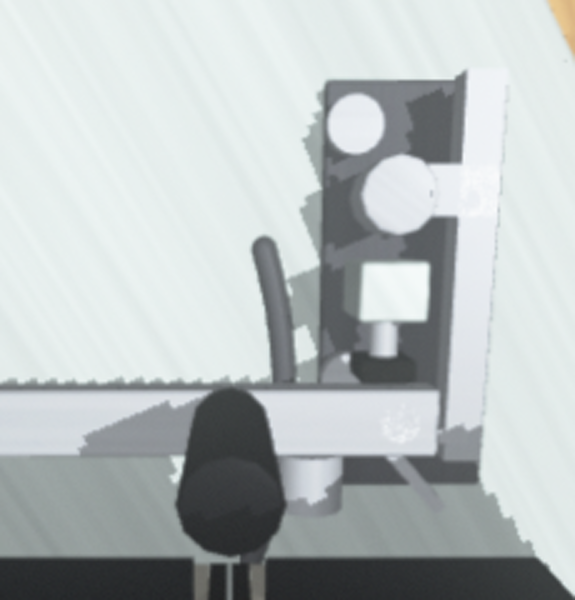

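View pics/s11.png

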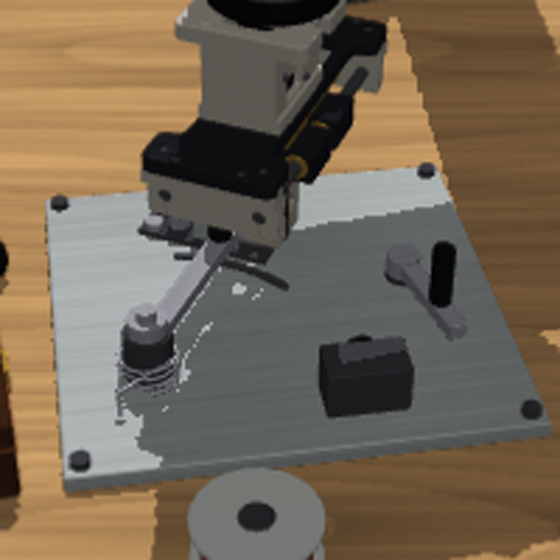

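```bash
cat >> h.py <<'E'
GP=np.array([.5192,.0317])
def gp(al,d,z=.048,r=.05):
    q=GP+r*np.array([np.cos(al),np.sin(al)])+d*np.array([-np.sin(al),np.cos(al)])
    return (*q,z,al+np.pi)
def gs(d=.016):
    s=readout.get_state();al=s['ee_rot'][2]-np.pi; al=(al+np.pi)%(2*np.pi)-np.pi
    e=np.array([-np.sin(al),np.cos(al)]);q=s['eef_pos'][:2]-d*e-GP;F=s['force'][:2]
    print('t %.2f al %.4f gate %.3f r %.4f psi-al %.3f Ft %.2f Fr %.2f z %.4f'%(s['t'],np.arctan2(q[1],q[0]),.555-np.arctan2(q[1],q[0]),np.hypot(*q),al,F@e,F@[np.cos(al),np.sin(al)],s['eef_pos'][2]))
E
python3 - <<'E'
from h import *
s=readout.get_state();p=s['eef_pos'];psi=s['ee_rot'][2]
up=p+[0,0,.08]; t=gp(.42,.032)
a=lin(p,psi,up,psi,3)+lin(up,psi,np.array([t[0],t[1],up[2]]),t[3],6)+[(t[0],t[1],.10,t[3]),(t[0],t[1],.07,t[3]),t]
r,p,psi=go(a);print(fmt(r[:9]));print(fmt(r[9:]),p,psi)
E
```

```text
0.00 0.00 -2.67 -0.000; 0.00 0.00 -2.66 -0.000; 0.00 0.00 -2.67 -0.000; 0.55 2.18 0.00 -0.136; 0.24 2.24 0.00 -0.136; -0.06 2.25 0.00 -0.136; -0.36 2.22 0.00 -0.137; -0.66 2.15 0.00 -0.136; -0.95 2.03 0.00 -0.136
-0.00 0.00 3.56 0.000; -0.00 0.00 3.00 0.000; -0.00 0.00 2.20 0.000 [0.55180226 0.08125719 0.04803107] 3.5615936592702515
```

Call:
apply_moves --deltas "0 0 -2.67 0; 0 0 -2.66 0; 0 0 -2.67 0; 0.55 2.18 0 -0.136; 0.24 2.24 0 -0.136; -0.06 2.25 0 -0.136; -0.36 2.22 0 -0.137; -0.66 2.15 0 -0.136; -0.95 2.03 0 -0.136; 0 0 0 0"

```text
t: 23.42
eef_pos: [0.5521, 0.0823, 0.1356]
ee_rot: [-3.142, 0.0, -2.72]
force: [-0.7, -0.7, -0.1]
width: 0.0006
```

```bash
python3 - <<'E'
from h import *
gs()
f=grab('wrist','w12.png')
f=grab('side','d12.png')
E
```

```text
t 23.43 al 0.7400 gate -0.185 r 0.0534 psi-al 0.422 Ft -0.34 Fr -0.94 z 0.1356
```

View pics/w12.png

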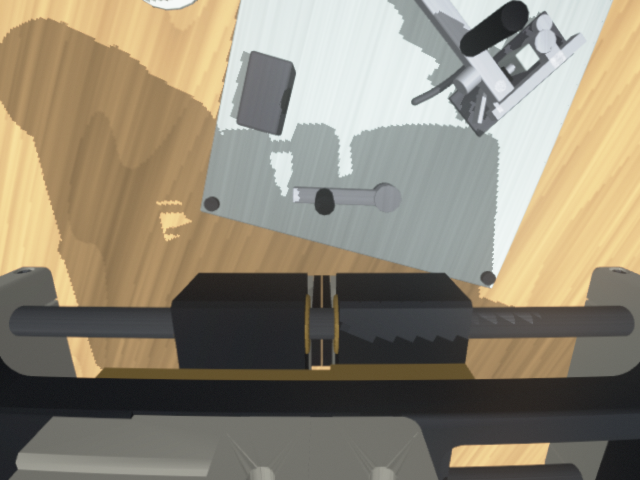

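View pics/d12.png

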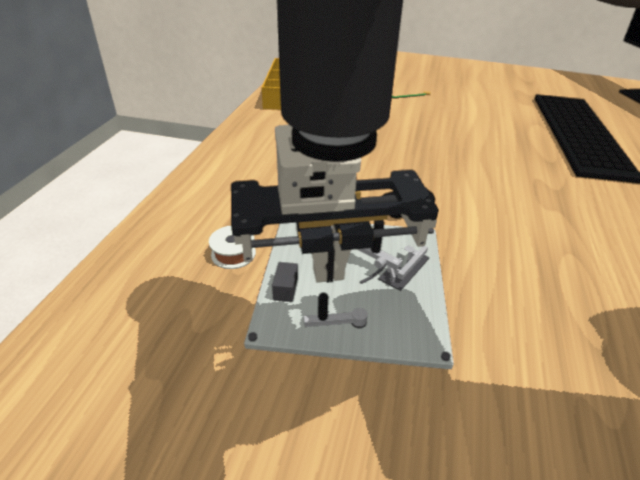

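Call:
apply_moves --deltas "0 0 3.5 0; 0 0 3.0 0; 0 0 2.25 0; 0 0 0 0; 0 -0.3 0 0; 0 -0.3 0 0; 0 -0.3 0 0; 0 0 0 0"

```text
t: 24.52
eef_pos: [0.5558, 0.0729, 0.0486]
ee_rot: [3.142, 0.001, -2.722]
force: [-0.2, -0.7, -0.2]
width: 0.0004
```

```bash
python3 - <<'E'
from h import *
gs()
s=readout.get_state()
tg=[gp(a,.016) for a in np.linspace(.40,-.95,28)]
r,p,psi=go(tg);print(fmt(r[:9]));print(fmt(r[9:19]));print(fmt(r[19:]),p,psi)
E
```

```text
t 24.52 al 0.5527 gate 0.002 r 0.0507 psi-al 0.420 Ft -0.54 Fr -0.43 z 0.0486
-0.01 -0.77 0.06 -6.264; -0.07 -0.25 0.00 0.050; -0.07 -0.26 0.00 0.050; -0.08 -0.25 0.00 0.050; -0.07 -0.25 0.00 0.050; -0.07 -0.25 0.00 0.050; -0.08 -0.25 0.00 0.050; -0.07 -0.25 0.00 0.050; -0.07 -0.26 0.00 0.050
-0.08 -0.25 0.00 0.050; -0.07 -0.25 0.00 0.050; -0.07 -0.25 0.00 0.050; -0.08 -0.25 0.00 0.050; -0.07 -0.26 0.00 0.050; -0.08 -0.25 0.00 0.050; -0.07 -0.25 0.00 0.050; -0.07 -0.25 0.00 0.050; -0.08 -0.25 0.00 0.050; -0.07 -0.26 0.00 0.050
-0.07 -0.25 0.00 0.050; -0.08 -0.25 0.00 0.050; -0.07 -0.25 0.00 0.050; -0.07 -0.25 0.00 0.050; -0.08 -0.25 0.00 0.050; -0.07 -0.26 0.00 0.050; -0.08 -0.25 0.00 0.050; -0.07 -0.25 0.00 0.050; -0.07 -0.25 0.00 0.050 [5.61300889e-01 3.77568274e-04 4.80048131e-02] 2.191951640381495
```

Call:
apply_moves --deltas "0 -0.25 0 0.01; 0 -0.25 0 0.01; 0 -0.25 0 0; -0.07 -0.25 0 0.05; -0.07 -0.26 0 0.05; -0.08 -0.25 0 0.05; -0.07 -0.25 0 0.05; -0.07 -0.25 0 0.05; -0.08 -0.25 0 0.05; -0.07 -0.25 0 0.05"

```text
t: 25.78
eef_pos: [0.5678, 0.0504, 0.0481]
ee_rot: [3.142, -0.0, -3.093]
force: [-0.6, 1.2, 0.6]
width: 0.0007
```

```bash
python3 - <<'E'
from h import *
gs()
f=grab('wrist','w13.png')
E
```

```text
t 25.77 al 0.0560 gate 0.499 r 0.0494 psi-al 0.048 Ft 1.23 Fr -0.53 z 0.0481
```

View pics/w13.png

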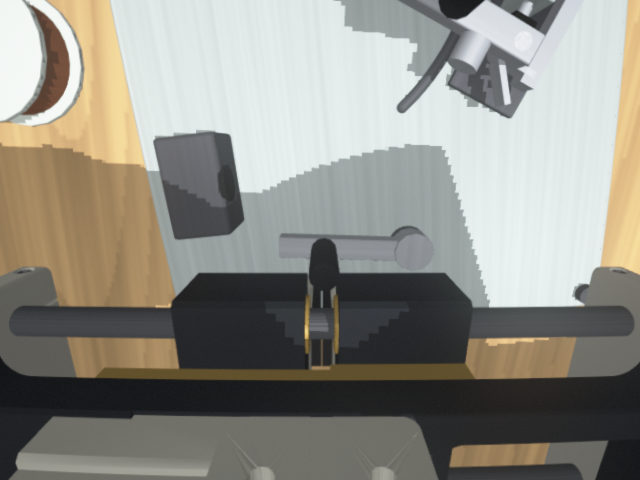

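Call:
apply_moves --deltas "-0.07 -0.25 0 0.05; -0.07 -0.26 0 0.05; -0.08 -0.25 0 0.05; -0.07 -0.25 0 0.05; -0.07 -0.25 0 0.05; -0.08 -0.25 0 0.05; -0.07 -0.26 0 0.05; -0.08 -0.25 0 0.05; -0.07 -0.25 0 0.05; -0.07 -0.25 0 0.05"

```text
t: 27.08
eef_pos: [0.5706, 0.0247, 0.0481]
ee_rot: [3.141, -0.0, 2.691]
force: [-0.6, 1.3, 0.3]
width: 0.0005
```

Call:
apply_moves --deltas "-0.07 -0.25 0 0.05; -0.07 -0.26 0 0.05; -0.08 -0.25 0 0.05; -0.07 -0.25 0 0.05; -0.07 -0.25 0 0.05; -0.08 -0.25 0 0.05; -0.07 -0.26 0 0.05; 0 0 0 0"

```text
t: 28.08
eef_pos: [0.5649, 0.0073, 0.0482]
ee_rot: [3.141, -0.0, 2.342]
force: [0.2, 0.4, 0.1]
width: 0.0003
```

```bash
python3 - <<'E'
from h import *
gs()
f=grab('wrist','w14.png')
E
```

```text
t 28.07 al -0.8051 gate 1.360 r 0.0493 psi-al -0.799 Ft 0.44 Fr -0.10 z 0.0482
```

View pics/w14.png

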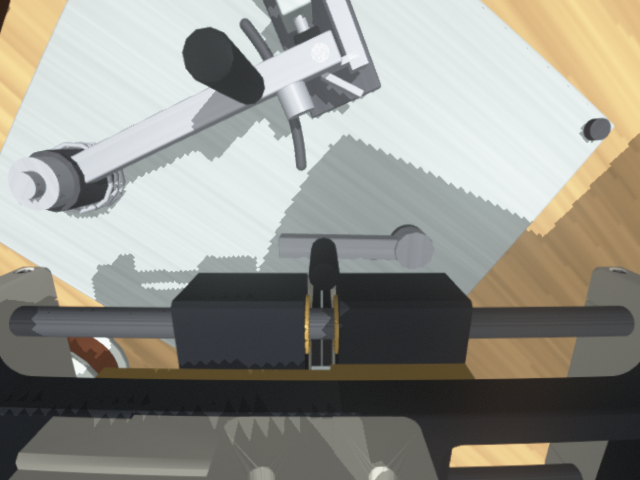

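Call:
apply_moves --deltas "-0.07 -0.25 0 0.05; -0.07 -0.25 0 0.05; -0.07 -0.25 0 0.05; 0 0 0 0"

```text
t: 28.62
eef_pos: [0.5607, 0.0008, 0.0482]
ee_rot: [3.141, 0.0, 2.193]
force: [0.3, 0.8, -0.3]
width: 0.0004
```

Call:
apply_moves --deltas "-0.03 -0.1 0 0.02; -0.03 -0.1 0 0.02; 0 0 0 0"

```text
t: 29.0
eef_pos: [0.5593, -0.0009, 0.0482]
ee_rot: [3.142, 0.0, 2.152]
force: [0.6, 1.2, -0.7]
width: 0.0001
```

```bash
python3 -c "from h import *;gs()"
```

```text
t 29.00 al -0.9971 gate 1.552 r 0.0493 psi-al -0.990 Ft 1.18 Fr -0.63 z 0.0482
```

Call:
apply_moves --deltas "-0.015 -0.05 0 0.01; 0 0 0 0"

```text
t: 29.25
eef_pos: [0.559, -0.0013, 0.0482]
ee_rot: [3.142, 0.0, 2.142]
force: [0.4, 0.9, 0.5]
width: 0.0003
```

Call:
apply_moves --deltas "-0.015 -0.05 0 0.01; 0 0 0 0"

```text
t: 29.5
eef_pos: [0.5586, -0.0017, 0.0482]
ee_rot: [3.142, 0.0, 2.131]
force: [1.3, 0.9, -0.3]
width: 0.0003
```

Call:
apply_moves --deltas "-0.015 -0.05 0 0.01; 0 0 0 0"

```text
t: 29.75
eef_pos: [0.5586, -0.0019, 0.0483]
ee_rot: [3.141, 0.0, 2.121]
force: [1.2, 1.2, 0.0]
width: 0.0005
```

```bash
python3 -c "from h import *;gs()"
```

```text
t 29.75 al -1.0215 gate 1.576 r 0.0493 psi-al -1.020 Ft 1.65 Fr -0.34 z 0.0483
```

Continue until a clear stop.

Call:
apply_moves --deltas "-0.015 -0.05 0 0.01; 0 0 0 0"

```text
t: 30.0
eef_pos: [0.5584, -0.0022, 0.0483]
ee_rot: [3.141, 0.0, 2.111]
force: [2.3, 2.8, -1.0]
width: 0.0008
```

Call:
apply_moves --deltas "0 -0.05 0 0; 0 0 0 0"

```text
t: 30.25
eef_pos: [0.5583, -0.0023, 0.0483]
ee_rot: [3.14, 0.0, 2.112]
force: [4.5, 2.3, -2.1]
width: 0.0004
```

```bash
python3 -c "from h import *;gs()"
```

```text
t 30.25 al -1.0297 gate 1.585 r 0.0493 psi-al -1.030 Ft 5.02 Fr 0.32 z 0.0483
```

Call:
apply_moves --deltas "0 -0.05 0 0; 0 0 0 0"

```text
t: 30.5
eef_pos: [0.5582, -0.0023, 0.0484]
ee_rot: [3.139, 0.0, 2.112]
force: [4.5, 3.8, -2.3]
width: 0.0003
```

```bash
python3 -c "from h import *;gs()"
```

```text
t 30.50 al -1.0313 gate 1.586 r 0.0493 psi-al -1.030 Ft 5.83 Fr -0.94 z 0.0484
```

Call:
apply_moves --deltas "0 0.1 0 0; 0 0.1 0 0; 0 0.3 0 0; 0 0.6 0 0; 0 0.8 0 0; 0 0 -3 0; 0 0 -5 0; 0 0 -5 0; 0 0 0 0"

```text
t: 31.62
eef_pos: [0.5761, 0.0075, 0.1827]
ee_rot: [3.134, 0.002, 2.112]
force: [-0.1, -0.0, -1.1]
width: 0.0008
```

Call:
apply_moves --deltas "0 4 -3 0; 0 4 -3 0; 0 0 0 0; 0 0 0 0"

```text
t: 32.12
eef_pos: [0.6412, 0.048, 0.2366]
ee_rot: [-3.139, -0.001, 2.112]
force: [-0.0, 0.3, -0.7]
width: 0.0003
```

```bash
python3 - <<'E'
from h import *
s=readout.get_state();print(s['t'],s['eef_pos'],s['force'])
f=grab('wrist','w15.png')
f=grab('scene'); im=cv2.cvtColor(f['image'],cv2.COLOR_RGB2BGR)[200:420,130:430]; cv2.imwrite('pics/s15.png',cv2.resize(im,None,fx=2.6,fy=2.6,interpolation=cv2.INTER_CUBIC))
E
```

```text
32.125 [0.64122352 0.04801952 0.23663245] [-0.00373073  0.28304323 -0.73893662]
```

View pics/w15.png

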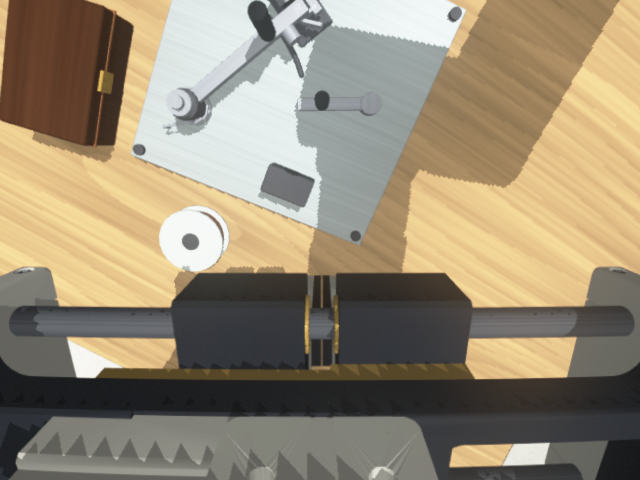

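View pics/s15.png

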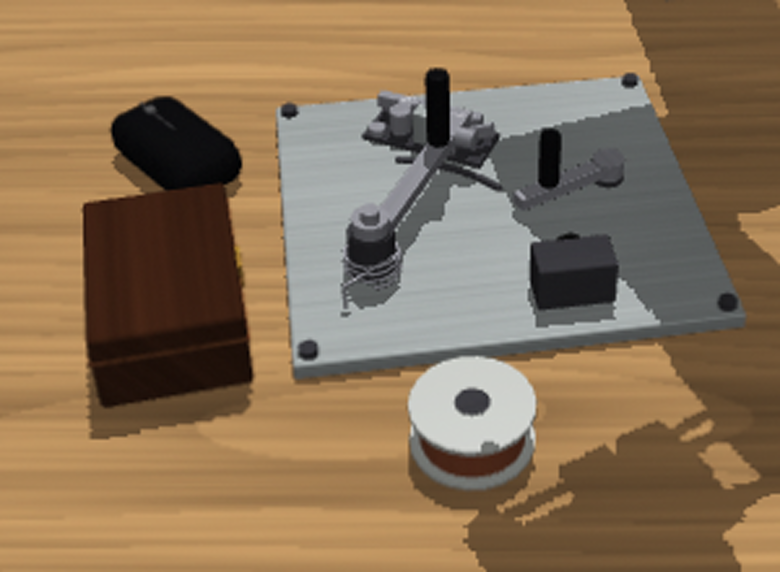

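```bash
python3 -c "
from station import job
print(job.job_done())"
```

```text
the job is handed in; nothing more can be done
None
```

The striker arm is drawn back and held by the hook, the safety gate is fully across in front of it, and I handed the job in at about 32 s.

- **Drawing back:** I pushed the post with the shut fingers, from the anvil side only, so the arm could not be pulled against the hook. The ramp showed from about 0.92 rad, with a peak of about 16.5 N at the post. The hook snapped in at about 1.03 rad; the wrist pictures show the catch lever swinging back in.
- **Buffer:** I stopped there. The last small step raised the force by only about 1.5 N, so any buffer contact was light.
- **Letting go:** Easing forward, the pull fell to 0 N while the arm stayed at about 1.03 rad. I then backed the fingers off, and the arm stayed where it was.
- **Gate:** I pushed the knob round until it met its end stop, at about 1.58 rad measured and 5 to 6 N, then withdrew.
- **Last pictures:** The arm is still hooked and the gate points at the striker's axis. The spool, case and mouse are where they started, and the robot is clear of everything.

One disagreement: the ramp start suggested the arm would hook at about 1.00 rad, but it hooked at about 1.03. I relied on the force drop and the pictures instead.

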